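# Start the extractor under its push-latch splash cover

## Task

Start the studio's extractor: press the blue splash cover so that it pops open, press the green button under it fully in, then push the cover down again and press it until it latches flush, and let go. Use the fingertips only: pick nothing up, leave the orange cover shut and leave the pots, tins and tools where they are.

Things in the scene. Friction and masses are not known exactly. Their poses are not given: they have to be found in the camera images.
- extractor: grey switch box fixed to the table, 120 (its x) x 110 (y) x 55 mm high, with the BLUE cover. Origin: centre of its underside; x points from the front (robot side) to the hinge side. Cover 82 x 88 mm, flush in the top, hinged along y at x = +34 mm, free edge at x = -48. Under it an open recess, x -50 to +38 mm, 90 mm wide, with the button at x = -28, y = 0. Frame 10 mm thick
- lamp: grey switch box fixed to the table, 120 (its x) x 110 (y) x 55 mm high, with an ORANGE cover. Origin: centre of its underside; x points from the front (robot side) to the hinge side. Built like the other box; not to be used
- extractor_cover (a joint): blue cover's angle, rad: 0 latched flush, 1.25 fully open (nearly upright), -0.079 pressed in to its stop. Push-push latch: a press to the stop (5 mm in at the white spot, about 5 N, then hard; 10 to 15 N is fine) and release makes it spring up by itself in about 1 s; swung down, pressed to the stop again and released, it rises to 0 and stays latched. Each full press changes its state
- extractor_cover_press (a point): centre of the white spot (24 mm disc) on the blue cover's outer face, where it is pressed: 64 mm from the hinge, 18 mm from the free edge. It moves with the cover; z is the outward normal of the face, x points from the free edge to the hinge
- extractor_cover_hinge (a point): middle of the blue cover's hinge axis (the axis runs along the box's y), 52 mm above the table; the cover's outer face lies 3 mm outside this axis
- extractor_button (a joint): travel of the green button under the blue cover, m: 0 out, 0.006 fully pressed; springs back; 5 N presses it fully
- extractor_button_top (a point): centre of the top of the green button (28 mm across), 44 mm above the table when out; it is pressed straight down
- lamp_cover (a joint): angle of the orange cover, rad: 0 latched shut, grows as it opens; the same push-push latch
- pot_red: small white paint pot with a red lid, 56 mm across, 60 mm high, loose; origin at the centre of its underside
- tin_green: white paint tin with a green lid, 94 mm across, 85 mm high, loose; origin at the centre of its underside
- tin_yellow: white paint tin with a yellow lid, 88 mm across, 80 mm high, loose; origin at the centre of its underside
- brush_jar: empty white ceramic cup, 72 mm across, 90 mm high, loose; origin at the centre of its underside
- sanding_block: cork sanding block, 45 x 85 x 26 mm, loose; origin at the centre of its underside
- flat_brush: paint brush lying on the table, loose; origin under it
- palette_knife: broad spatula with a wooden handle, lying on the table, loose; origin under it

How it is judged:
By the outcome, as a careful person would: the job done as asked, in the order asked, and still so for the second after the job is handed in, with the robot touching nothing.
It also fails if it takes over 54 s, if anything falls off the work surface, if the arm or the gripper's body presses on something with over 40 N, if the wrist force passes 120 N, or if a joint passes its speed limit or range.

## Robot

A 7-joint arm with a two-finger parallel gripper is mounted at the origin on the work surface. World frame = base frame: x ahead of the robot, y to its left, z up, the work surface at z = 0. Lengths are in m, angles in rad, forces in N, time in s.
With the tool pointing down it reaches from about 0.425 to 0.95 m from the base axis. Payload 4.7 kg.
Tool frame: the origin (TCP) lies between the finger pads; the fingertips stand 19 mm ahead of it and the grasp point (between the pads) is the TCP (robot.finger_overhang is the distance from the TCP to the fingertips, in m); z points along the fingers, y is the direction in which the jaws open and shut (so a half turn about z gives the same grasp; the last joint's range is limited). The gripper opens to 85 mm and grips with 20 to 120 N. Pads are 22 mm wide; open, the fingers measure 114 mm over their backs; the gripper's body (76 mm by 85 mm) begins 54 mm behind the grasp point. The pads swing forward as they close: fully open they stand 13 mm farther back than shut.
Start: joints at [-1.207, 0.469, -0.049, 1.532, 0.024, 1.141, -0.082], TCP at [0.258, 0.624, 0.25] pointing down, gripper open.
Joint ranges: [-2.59, 2.59], [-0.33, 1.99], [-1.39, 1.29], [0.1, 2.45], [-1.04, 4.18], [0.21, 1.99], [-2.66, 2.66]. Speed limits (rad/s): [2.57, 2.57, 3.14, 3.14, 3.14, 3.14, 3.14].

## Interface

Orientations are given as a unit quaternion [w, x, y, z].
In Python, from workcell import robot, vision, ticket gives the robot as it stands.
- The arm moves only by the tool jog_arm, never from a script. Its argument "targets" is a list that holds one entry, the list of rows, each a list of 5 numbers: the shift along the tool's x, y, z in cm, then the turn about the tool's z in degrees, then the finger opening in cm, from 0 to 8.54. A call has exactly 10 rows; each row shifts and turns the commanded pose from where the row before left it, along the tool's axes as they then stand; what a row does not reach is not made up. A row lasts 1/10 s, in which the tool goes at most 50 mm and 8.59 degrees, less where a joint would pass 70% of its speed; a pose out of reach is approached as far as the arm can. A call with a gripper value outside its range is refused whole. The fingers move at their own pace and stop on an object; "newtons" is the grip in N (left out, the last holds). Time passes only in rows, so rows that do not move let the fingers close, or fill a call up. It gives the time, the measured TCP pose, the force and the opening at its end, in the units of the state.
- robot.observe(): the state, without advancing time (a new reading comes with each control period).
- vision.read_camera(name): name is "side" or "top"; returns the picture (384x512x3 uint8, red, green, blue); there is no depth.
- vision.get_calibration(name): a dict with "vertical_fov" (degrees; the focal length in pixels is half the picture's height over the tangent of half this angle, whatever the lens; pixels are square), "cx", "cy" (the principal point, pixels), "rvec" (rotation vector, rad) and "tvec" (3), from world to camera coordinates, as OpenCV has them. Camera axes: x right, y down, z forward; pixel columns grow to the right and rows downward; lengths in m; the calibration is good to about 2 mm. A picture is of the moment at which its call begins. get_calibration takes no time and is no camera call.
- ticket.hand_in(): hands the job in, once; it reports no verdict.
The state is a dict: "t": time; "joint_positions": joint angles; "joint_vel": joint speeds; "tau": joint torques, N m; "tool_pos": TCP position; "orientation": TCP orientation; "contact_force": force on the tool from outside, world axes, zero at the start; "wrist_torque": the same for the moment, N m; "gripper_width": finger opening in m.
Only numpy, scipy, OpenCV 4.12 (cv2) and the standard library are available. Lean on these libraries where they do the work, as an engineer would, in place of code of your own. Each camera call takes 0.05 s, during which the arm holds its last target.

## Working session

There is one attempt and no reset: what is moved stays moved. The work goes in short steps, Python scripts to look and compute and a tool call to move; the robot and the scene stay as the last step left them, time stands still between calls to the robot, and variables do not carry over. Pictures are saved under pics/ and viewed, and the job is handed in when it is done.

Besides the shell and the picture viewer there is one more tool, called after "Request:" by a JSON object that holds its "op" and its "data", one argument or row to a line. jog_arm: Moves the arm, as the interface text tells. Its arguments: {"type":"object","properties":{"targets":{"type":"array"},"newtons":{"type":"number"}},"required":["targets"]}

```bash
mkdir -p pics
cat > h.py <<'E'
import numpy as np, cv2
from workcell import robot, vision, ticket
def cal(n):
    c=vision.get_calibration(n); f=192/np.tan(np.radians(c["vertical_fov"])/2)
    K=np.array([[f,0,c["cx"]],[0,f,c["cy"]],[0,0,1]]); R=cv2.Rodrigues(np.array(c["rvec"],float))[0]
    return K,R,np.array(c["tvec"],float),c
def at_z(n,u,v,z):
    K,R,t,c=cal(n); d=R.T@np.linalg.inv(K)@np.array([u,v,1.]); o=-R.T@t
    return o+d*(z-o[2])/d[2]
def proj(n,p):
    K,R,t,c=cal(n); q=K@(R@np.array(p,float)+t); return q[:2]/q[2]
def snap(n,name,crop=None):
    im=vision.read_camera(n); np.save('pics/'+name+'.npy',im)
    if crop: x0,y0,x1,y1=crop; im=im[y0:y1,x0:x1]
    s=min(800/im.shape[1],600/im.shape[0])
    im=cv2.resize(im,None,fx=s,fy=s,interpolation=cv2.INTER_CUBIC)
    cv2.imwrite('pics/'+name+'.png',im[:,:,::-1]); print(name,'scale',s)
def st():
    o=robot.observe()
    for k in ("t","tool_pos","orientation","contact_force","gripper_width"): print(k,np.round(o[k],4))
E
python3 - <<'E'
from h import *
snap('top','top0');snap('side','side0');st()
for n in('top','side'):print(cal(n)[3])
print(robot.finger_overhang)
E
```

```text
top0 scale 1.5625
side0 scale 1.5625
t 0.1
tool_pos [0.2582 0.6231 0.2494]
orientation [-2.000e-04  1.951e-01  9.808e-01 -9.000e-04]
contact_force [-0.3837  0.2437 -0.6027]
gripper_width 0.0854
{'vertical_fov': 45.251012901287396, 'cx': 261.17638883923473, 'cy': 195.07266249064418, 'rvec': array([ 2.14392788, -2.19319818,  0.1119882 ]), 'tvec': array([0.00177456, 0.55315669, 1.37001735])}
{'vertical_fov': 55.778983238653645, 'cx': 255.26762536745883, 'cy': 192.91617870371687, 'rvec': array([ 2.14936192, -0.64048547,  0.3407695 ]), 'tvec': array([-0.44262423,  0.22363512,  0.83829489])}
0.019
```

View pics/top0.png

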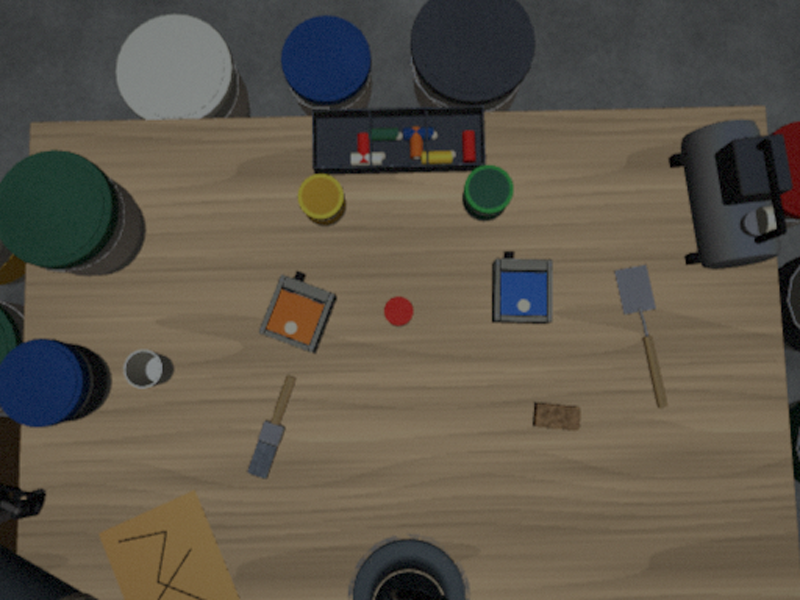

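View pics/side0.png

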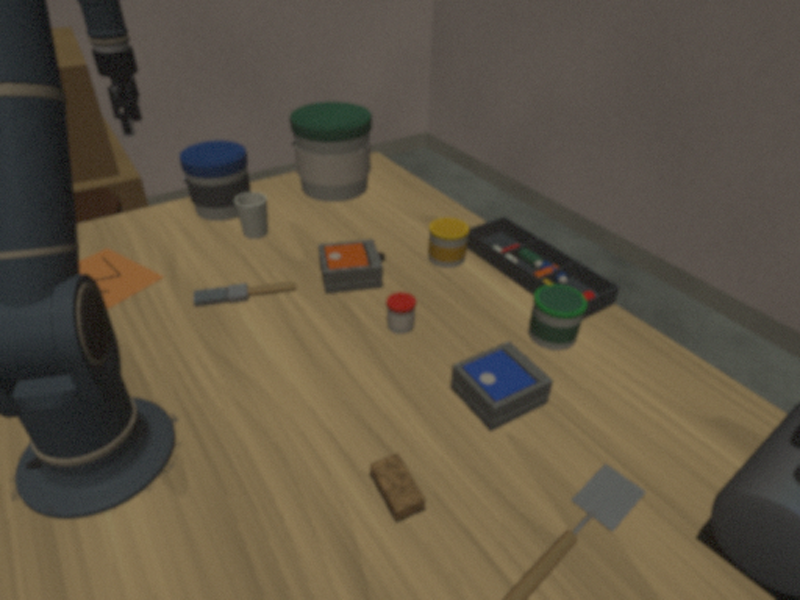

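The top view shows the blue cover at about (523,290) with its white spot at (524,306), in the 1.56x picture. The orange box is at (297,313), the red pot at (398,311) and the sanding block at (556,416). I'll enlarge the blue box next.

Run:
```python
from h import *
for n,c in(('top',(300,150,370,220)),('side',(275,205,365,285))):
    im=np.load(f'pics/{n}0.npy')[c[1]:c[3],c[0]:c[2]]
    s=7
    im=cv2.convertScaleAbs(cv2.resize(im,None,fx=s,fy=s,interpolation=cv2.INTER_CUBIC),alpha=1.5)
    cv2.imwrite(f'pics/{n}0c.png',im[:,:,::-1])
```

```text
(no output)
```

View pics/top0c.png

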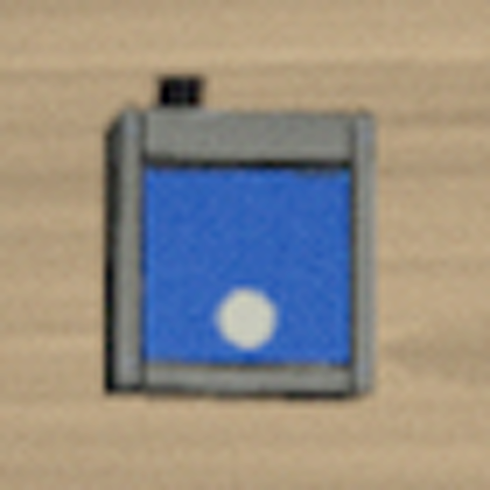

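View pics/side0c.png

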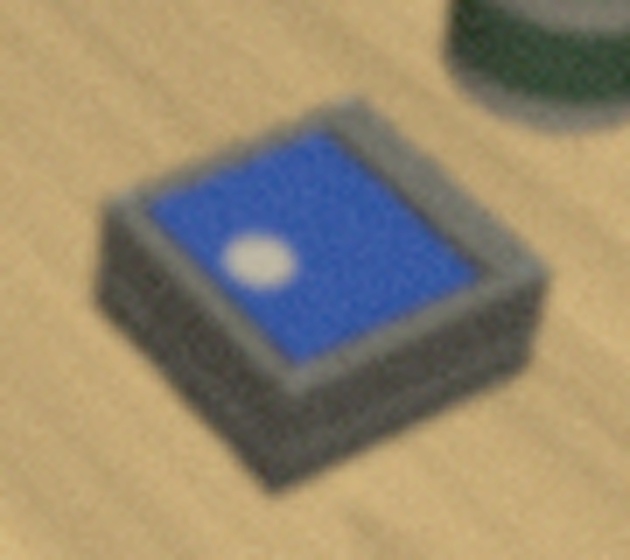

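```bash
cat >> h.py <<'E'
def px(c,x,y,s=7): return (x+.5)/s-.5+c[0],(y+.5)/s-.5+c[1]
E
python3 - <<'E'
from h import *
T=[(246,318),(145,167),(350,163),(352,363),(145,363)]
S=[(261,262),(325,130),(480,277),(298,362),(150,210)]
for a,b in zip(T,S):
    ta=px((300,150),*a); sb=px((275,205),*b)
    print(np.round(at_z('top',*ta,.055),4),np.round(at_z('side',*sb,.055),4))
# outer box top corners top view
for a in [(122,112),(372,112),(372,392),(113,390)]: print('box',np.round(at_z('top',*px((300,150),*a),.055),4))
for b in [(398/1.5625,311/1.5625)]: print('pot',at_z('top',*b,.06))
print('block',at_z('top',556/1.5625,416/1.5625,.026)); print('green',at_z('top',488/1.5625,191/1.5625,.085))
o=robot.observe();R=cv2.Rodrigues(np.zeros(3))[0]
from scipy.spatial.transform import Rotation as Ro
print(Ro.from_quat(np.roll(o['orientation'],-1)).as_matrix().round(3))
E
```

```text
[ 0.5455 -0.2297  0.055 ] [ 0.545  -0.2315  0.055 ]
[ 0.6114 -0.189   0.055 ] [ 0.6112 -0.1913  0.055 ]
[ 0.6111 -0.2767  0.055 ] [ 0.6053 -0.279   0.055 ]
[ 0.5253 -0.2739  0.055 ] [ 0.5243 -0.2746  0.055 ]
[ 0.5273 -0.186   0.055 ] [ 0.5285 -0.1895  0.055 ]
box [ 0.6354 -0.1801  0.055 ]
box [ 0.6329 -0.2871  0.055 ]
box [ 0.5128 -0.2819  0.055 ]
box [ 0.5161 -0.172   0.055 ]
pot [0.53841553 0.00865643 0.06      ]
block [ 0.33278603 -0.28918819  0.026     ]
green [ 0.76048354 -0.16699509  0.085     ]
[[-0.924  0.383 -0.001]
 [ 0.383  0.924 -0.002]
 [-0.    -0.002 -1.   ]]
```

Request:
{"op": "jog_arm", "data": {
  "targets": [
    [[0,0,0,-7,0],[0,0,0,-7,0],[0,0,0,-6,0],[-3,-3,0,0,0],[-3,-3,0,0,0],[-3,-3,0,0,0],[-3,-3,0,0,0],[-3,-3,0,0,0],[-3,-3,0,0,0],[-3,-3,0,0,0]]
  ],
  "newtons": 40
}}

```text
t: 1.1
tool_pos: [0.4597, 0.403, 0.25]
orientation: [-0.0, 0.022, 1.0, -0.0]
contact_force: [1.7, -0.2, 0.2]
gripper_width: -0.0001
```

Request:
{"op": "jog_arm", "data": {
  "targets": [
    [[-1,-4,0,0,0],[-1,-4,0,0,0],[-1,-4,0,0,0],[-1,-4,0,0,0],[-1,-4,0,0,0],[-1,-4,0,0,0],[-1,-4,0,0,0],[-1,-4,0,0,0],[-1,-4,0,0,0],[-1,-4,0,0,0]]
  ]
}}

```text
t: 2.1
tool_pos: [0.5412, -0.001, 0.25]
orientation: [-0.0, 0.022, 1.0, 0.0]
contact_force: [0.3, 0.7, -0.8]
gripper_width: -0.0004
```

Request:
{"op": "jog_arm", "data": {
  "targets": [
    [[-0.3,-4,0,0,0],[-0.3,-4,0,0,0],[-0.3,-4,0,0,0],[-0.3,-4,0,0,0],[0,-4,0,0,0],[0,-2,0,0,0],[0,0,2,0,0],[0,0,2,0,0],[0,0,2,0,0],[0,0,0,0,0]]
  ]
}}

```text
t: 3.1
tool_pos: [0.5417, -0.2188, 0.1872]
orientation: [-0.003, 0.022, 1.0, 0.001]
contact_force: [-0.7, 0.4, 1.1]
gripper_width: -0.0003
```

Run:
```python
from h import *
snap('side','side1',(225,125,385,245));snap('top','top1',(280,130,400,220));st()
```

```text
side1 scale 5.0
top1 scale 6.666666666666667
t 3.2
tool_pos [ 0.5437 -0.2196  0.1902]
orientation [-4.000e-04  2.180e-02  9.998e-01  1.000e-04]
contact_force [ 0.206  -0.8013 -0.0395]
gripper_width -0.0001
```

View pics/side1.png

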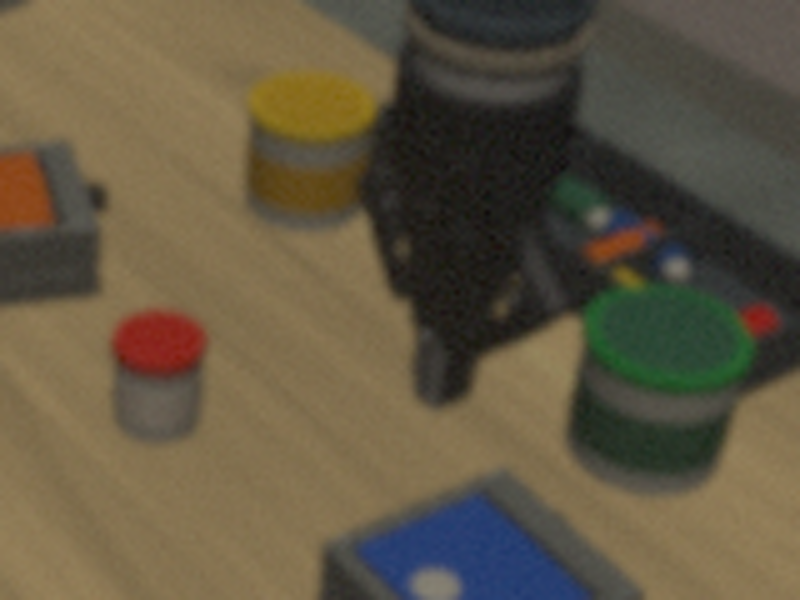

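View pics/top1.png

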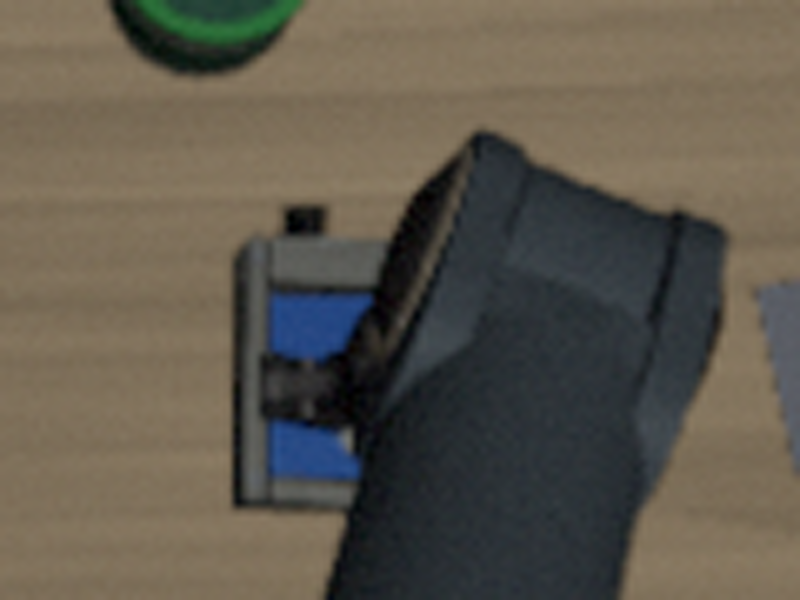

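Request:
{"op": "jog_arm", "data": {
  "targets": [
    [[-0.2,-1.1,1,0,0],[0,0,2,0,0],[0,0,2,0,0],[0,0,2,0,0],[0,0,1.5,0,0],[0,0,1,0,0],[0,0,0.7,0,0],[0,0,0.4,0,0],[0,0,0,0,0],[0,0,0,0,0]]
  ]
}}

```text
t: 4.2
tool_pos: [0.5457, -0.2309, 0.0848]
orientation: [0.001, 0.022, 1.0, -0.0]
contact_force: [0.2, -0.8, -0.7]
gripper_width: -0.0002
```

Run:
```python
from h import *
snap('side','side2',(225,165,385,285));st()
```

```text
side2 scale 5.0
t 4.25
tool_pos [ 0.5458 -0.2309  0.0849]
orientation [ 7.000e-04  2.180e-02  9.998e-01 -2.000e-04]
contact_force [-0.027   0.8685 -0.1948]
gripper_width -0.0003
```

View pics/side2.png

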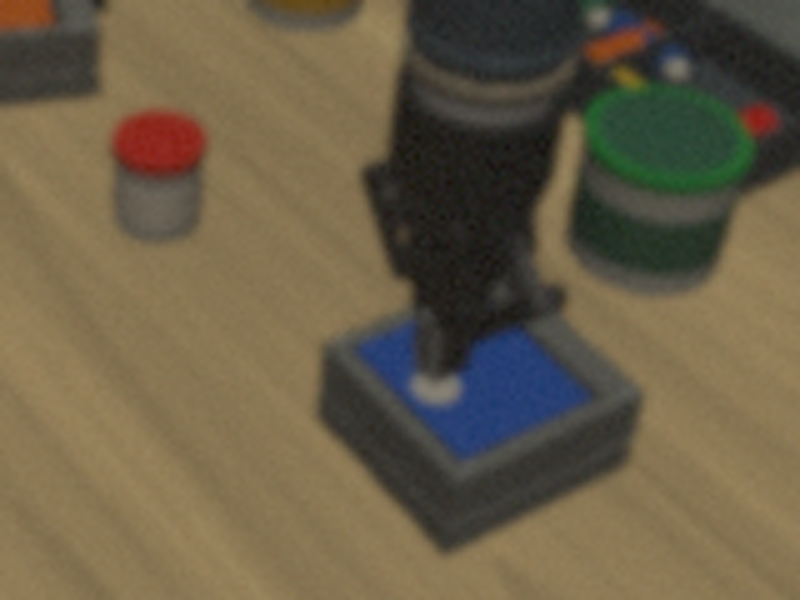

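The fingertip is centred over the white spot, about 10 mm above it. I'll press now.

Request:
{"op": "jog_arm", "data": {
  "targets": [
    [[0,0,0.4,0,0],[0,0,0.4,0,0],[0,0,0.2,0,0],[0,0,0.2,0,0],[0,0,0.1,0,0],[0,0,0.1,0,0],[0,0,0.1,0,0],[0,0,0.1,0,0],[0,0,0,0,0],[0,0,0,0,0]]
  ]
}}

```text
t: 5.25
tool_pos: [0.5451, -0.2307, 0.0693]
orientation: [-0.0, 0.022, 1.0, 0.0]
contact_force: [-4.1, 2.2, 10.7]
gripper_width: -0.0
```

Request:
{"op": "jog_arm", "data": {
  "targets": [
    [[0,0,0.05,0,0],[0,0,-1,0,0],[0,0,-3,0,0],[1,0,-3.5,0,0],[1.5,0,-3.5,0,0],[1.5,0,-3,0,0],[0,0,0,0,0],[0,0,0,0,0],[0,0,0,0,0],[0,0,0,0,0]]
  ]
}}

```text
t: 6.25
tool_pos: [0.5051, -0.2286, 0.2064]
orientation: [-0.001, 0.022, 1.0, 0.0]
contact_force: [-0.3, 0.3, -0.4]
gripper_width: 0.0002
```

Run:
```python
from h import *
snap('side','side3',(225,165,385,285));snap('top','top3',(280,130,400,220));st()
```

```text
side3 scale 5.0
top3 scale 6.666666666666667
t 6.35
tool_pos [ 0.5052 -0.2287  0.2066]
orientation [-1.000e-03  2.170e-02  9.998e-01  3.000e-04]
contact_force [-0.5162 -1.0204 -0.028 ]
gripper_width -0.0002
```

View pics/side3.png

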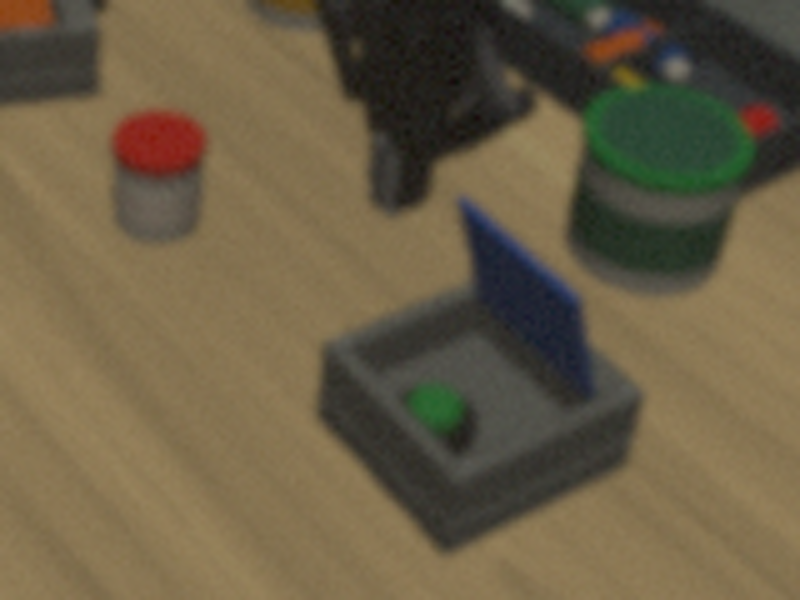

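View pics/top3.png

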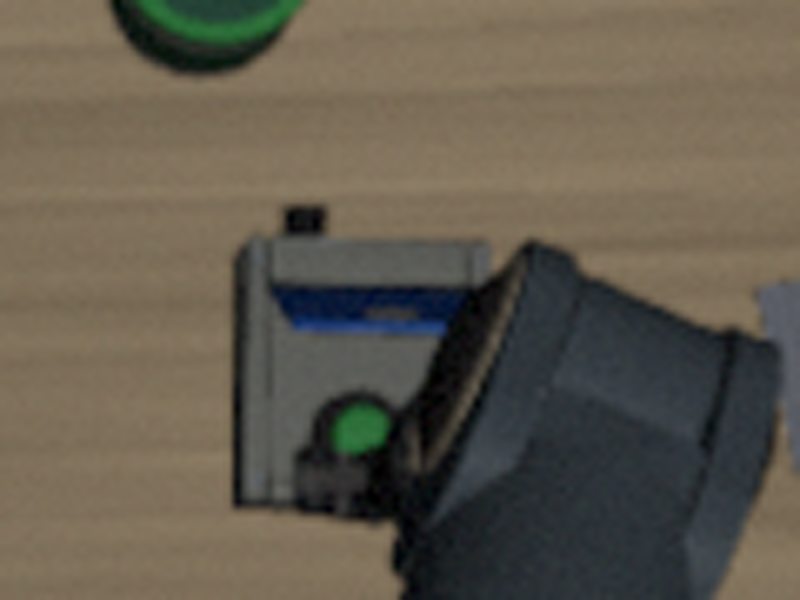

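Run:
```python
from h import *
print(at_z('side',*px((225,165),436,403,5),.044)); print(at_z('top',*px((280,130),361,427,6.6667),.044))
```

```text
[ 0.54581073 -0.23219955  0.044     ]
[ 0.55086343 -0.22863719  0.044     ]
```

Request:
{"op": "jog_arm", "data": {
  "targets": [
    [[-1.5,-0.1,0,0,0],[-1.5,0,0,0,0],[-0.5,0,2,0,0],[0,0,3,0,0],[0,0,3,0,0],[0,0,2,0,0],[0,0,1,0,0],[0,0,0.6,0,0],[0,0,0.3,0,0],[0,0,0,0,0]]
  ]
}}

```text
t: 7.35
tool_pos: [0.5406, -0.2317, 0.0891]
orientation: [0.0, 0.022, 1.0, -0.0]
contact_force: [-0.7, 0.3, -0.1]
gripper_width: 0.0
```

Run:
```python
from h import *
snap('side','side4',(225,165,385,285));st()
```

```text
side4 scale 5.0
t 7.4
tool_pos [ 0.5408 -0.2317  0.0895]
orientation [ 7.000e-04  2.190e-02  9.998e-01 -2.000e-04]
contact_force [ 0.7107 -0.7016  0.2132]
gripper_width -0.0002
```

View pics/side4.png

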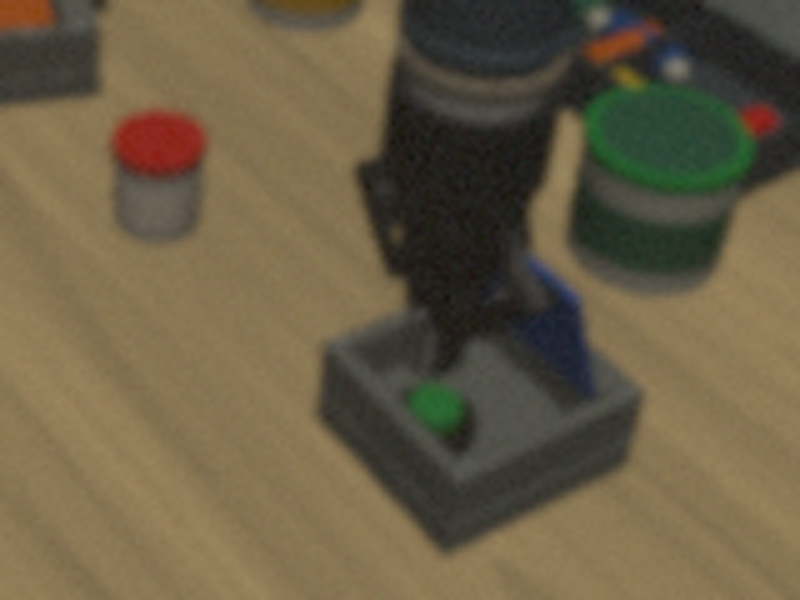

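The fingertip is above the button, the cover stands clear and the force is about zero. I'll press down.

Request:
{"op": "jog_arm", "data": {
  "targets": [
    [[0,0,0.8,0,0],[0,0,0.8,0,0],[0,0,0.6,0,0],[0,0,0.3,0,0],[0,0,0.2,0,0],[0,0,0.2,0,0],[0,0,0.2,0,0],[0,0,0.15,0,0],[0,0,0,0,0],[0,0,0,0,0]]
  ]
}}

```text
t: 8.4
tool_pos: [0.5399, -0.2314, 0.0571]
orientation: [-0.0, 0.022, 1.0, 0.0]
contact_force: [-4.6, 1.4, 8.7]
gripper_width: 0.0001
```

Request:
{"op": "jog_arm", "data": {
  "targets": [
    [[0,0,0.05,0,0],[0,0,0.05,0,0],[0,0,0.05,0,0],[0,0,0,0,0],[0,0,0,0,0],[0,0,0,0,0],[0,0,0,0,0],[0,0,0,0,0],[0,0,0,0,0],[0,0,0,0,0]]
  ]
}}

```text
t: 9.4
tool_pos: [0.5399, -0.2314, 0.0569]
orientation: [-0.0, 0.022, 1.0, 0.001]
contact_force: [-6.3, 3.4, 18.0]
gripper_width: -0.0
```

Request:
{"op": "jog_arm", "data": {
  "targets": [
    [[0,0,-1,0,0],[0,0,-3,0,0],[0,0,-4,0,0],[0,0,-4,0,0],[0,0,-2.5,0,0],[-2,0,0,0,0],[-2.5,0,0,0,0],[-2,0,0,0,0],[-0.6,0,0,0,0],[0,0,0,0,0]]
  ]
}}

```text
t: 10.4
tool_pos: [0.6116, -0.2345, 0.1993]
orientation: [-0.0, 0.022, 1.0, -0.0]
contact_force: [-0.4, 0.0, -0.1]
gripper_width: -0.0001
```

Run:
```python
from h import *
snap('side','side5',(225,165,385,285));st()
th=np.linspace(1.25,0,14); r=np.linspace(62,75,14)
X=34-r*np.cos(th)+3*np.sin(th)+11; Z=52+r*np.sin(th)+3*np.cos(th)
for a,x,z in zip(th,X,Z): print(round(a,2),'boxx',x.round(1),'wx',round(.575+x/1000,4),'tcpz',round(z/1000+.019,4))
```

```text
side5 scale 5.0
t 10.45
tool_pos [ 0.6106 -0.2348  0.1993]
orientation [-5.000e-04  2.200e-02  9.998e-01 -0.000e+00]
contact_force [-0.7307 -0.0988 -1.2968]
gripper_width 0.0005
1.25 boxx 28.3 wx 0.6033 tcpz 0.1308
1.15 boxx 22.2 wx 0.5972 tcpz 0.1298
1.06 boxx 16.2 wx 0.5912 tcpz 0.1282
0.96 boxx 10.3 wx 0.5853 tcpz 0.126
0.87 boxx 4.5 wx 0.5795 tcpz 0.1232
0.77 boxx -1.0 wx 0.574 tcpz 0.1198
0.67 boxx -6.3 wx 0.5687 tcpz 0.1157
0.58 boxx -11.2 wx 0.5638 tcpz 0.1112
0.48 boxx -15.7 wx 0.5593 tcpz 0.106
0.38 boxx -19.7 wx 0.5553 tcpz 0.1004
0.29 boxx -23.2 wx 0.5518 tcpz 0.0944
0.19 boxx -26.1 wx 0.5489 tcpz 0.0879
0.1 boxx -28.4 wx 0.5466 tcpz 0.0811
0.0 boxx -30.0 wx 0.545 tcpz 0.074
```

View pics/side5.png

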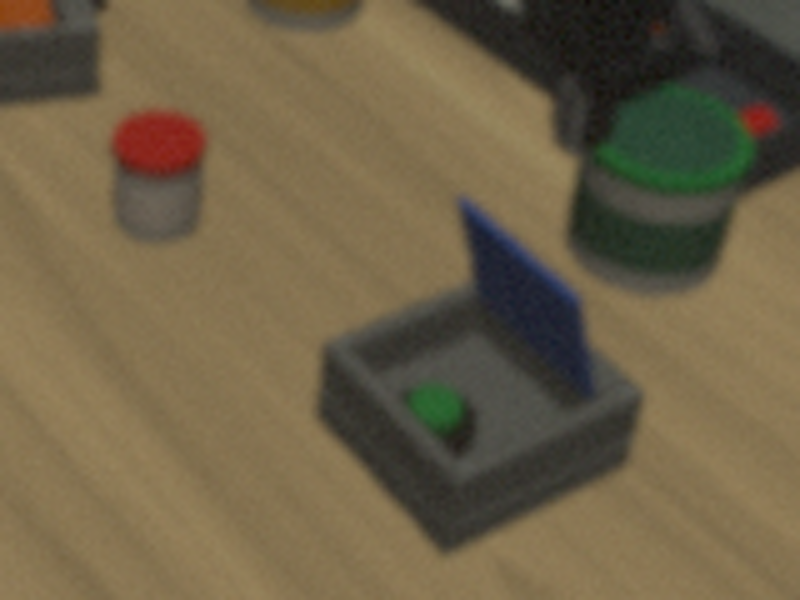

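Request:
{"op": "jog_arm", "data": {
  "targets": [
    [[0,0,2,0,0],[0,0,2.5,0,0],[0,0,1.5,0,0],[0,0,0.7,0,0],[0,0,0,0,0],[0.5,0,0,0,0],[0.5,0,0.1,0,0],[0.5,0,0.1,0,0],[0.5,0,0.1,0,0],[0,0,0,0,0]]
  ]
}}

```text
t: 11.45
tool_pos: [0.591, -0.2338, 0.1303]
orientation: [0.0, 0.022, 1.0, -0.0]
contact_force: [3.0, -0.8, 0.9]
gripper_width: -0.0
```

Run:
```python
from h import *
snap('side','side6',(225,165,385,285));st()
```

```text
side6 scale 5.0
t 11.5
tool_pos [ 0.5912 -0.2339  0.1303]
orientation [ 4.000e-04  2.190e-02  9.998e-01 -0.000e+00]
contact_force [ 2.2546 -0.2014  1.7985]
gripper_width -0.0002
```

View pics/side6.png

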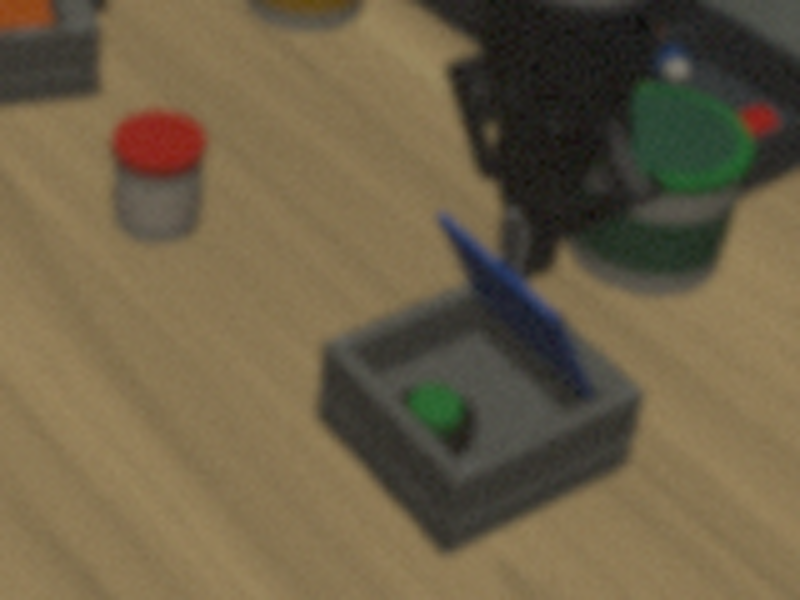

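Request:
{"op": "jog_arm", "data": {
  "targets": [
    [[0.6,0,0.4,0,0],[0.6,0,0.3,0,0],[0.55,0,0.35,0,0],[0.5,0,0.4,0,0],[0.5,0,0.45,0,0],[0.45,0,0.5,0,0],[0.4,0,0.55,0,0],[0.35,0,0.6,0,0],[0,0,0,0,0],[0,0,0,0,0]]
  ]
}}

```text
t: 12.5
tool_pos: [0.5502, -0.2319, 0.0937]
orientation: [-0.002, 0.022, 1.0, 0.0]
contact_force: [0.4, 0.7, 3.7]
gripper_width: 0.0003
```

Run:
```python
from h import *
snap('side','side7',(225,165,385,285));st()
```

```text
side7 scale 5.0
t 12.55
tool_pos [ 0.5503 -0.2319  0.0938]
orientation [-1.700e-03  2.200e-02  9.998e-01  5.000e-04]
contact_force [-0.45   -0.5512  3.649 ]
gripper_width 0.0003
```

View pics/side7.png

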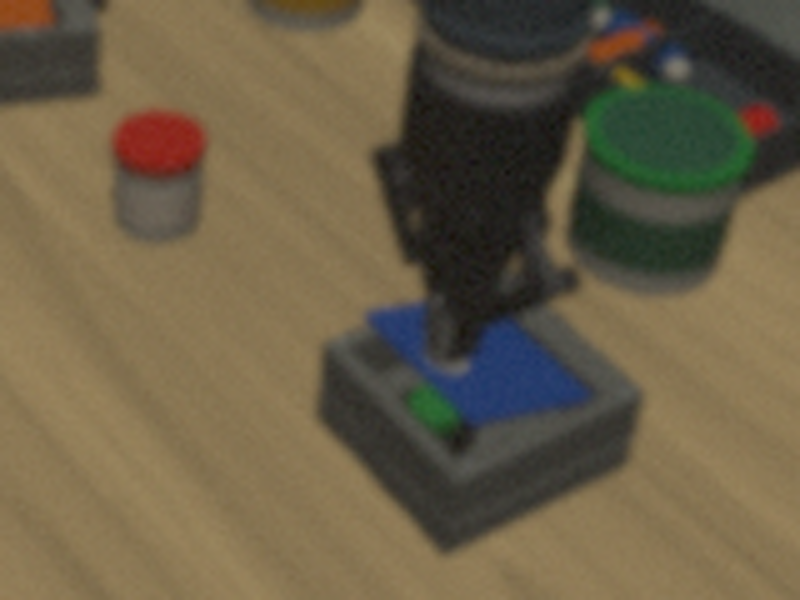

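Request:
{"op": "jog_arm", "data": {
  "targets": [
    [[0.25,0,0.6,0,0],[0.15,0,0.6,0,0],[0.1,0,0.5,0,0],[0,0,0.3,0,0],[0,0,0.2,0,0],[0,0,0.15,0,0],[0,0,0.1,0,0],[0,0,0,0,0],[0,0,0,0,0],[0,0,0,0,0]]
  ]
}}

```text
t: 13.55
tool_pos: [0.5466, -0.2318, 0.0698]
orientation: [-0.0, 0.022, 1.0, 0.0]
contact_force: [0.7, -0.4, 5.0]
gripper_width: -0.0
```

Not at the stop yet, so I'll press a little further.

Request:
{"op": "jog_arm", "data": {
  "targets": [
    [[0,0,0.05,0,0],[0,0,0.05,0,0],[0,0,0.05,0,0],[0,0,0,0,0],[0,0,0,0,0],[0,0,0,0,0],[0,0,0,0,0],[0,0,0,0,0],[0,0,0,0,0],[0,0,0,0,0]]
  ]
}}

```text
t: 14.55
tool_pos: [0.5467, -0.2319, 0.0694]
orientation: [0.0, 0.022, 1.0, 0.0]
contact_force: [-1.5, 1.3, 12.3]
gripper_width: -0.0
```

Force is 12 N and the cover is hard on its stop, as in the first press. I'll release straight up and move away.

Request:
{"op": "jog_arm", "data": {
  "targets": [
    [[0,0,-0.3,0,0],[0,0,-0.5,0,0],[0,0,-1,0,0],[0,0,-3,0,0],[0,0,-4,0,0],[0,0,-4,0,0],[0,0,-3,0,0],[0,2,0,0,0],[0,2,0,0,0],[0,0,0,0,0]]
  ]
}}

```text
t: 15.55
tool_pos: [0.5484, -0.1886, 0.2263]
orientation: [-0.0, 0.02, 1.0, 0.001]
contact_force: [-1.0, 0.0, -0.6]
gripper_width: -0.0001
```

Request:
{"op": "jog_arm", "data": {
  "targets": [
    [[0,3,0,0,0],[0,3,0,0,0],[0,3,0,0,0],[0,2,0,0,0],[0,0,0,0,0],[0,0,0,0,0],[0,0,0,0,0],[0,0,0,0,0],[0,0,0,0,0],[0,0,0,0,0]]
  ]
}}

```text
t: 16.55
tool_pos: [0.5532, -0.0826, 0.2262]
orientation: [-0.0, 0.022, 1.0, -0.0]
contact_force: [-0.4, 0.8, 0.4]
gripper_width: 0.0001
```

Run:
```python
from h import *
snap('side','side8',(225,165,385,285));snap('top','top8');st()
```

```text
side8 scale 5.0
top8 scale 1.5625
t 16.65
tool_pos [ 0.5533 -0.0823  0.2263]
orientation [0.     0.0221 0.9998 0.    ]
contact_force [ 0.345  -0.1703 -0.7051]
gripper_width 0.0002
```

View pics/side8.png

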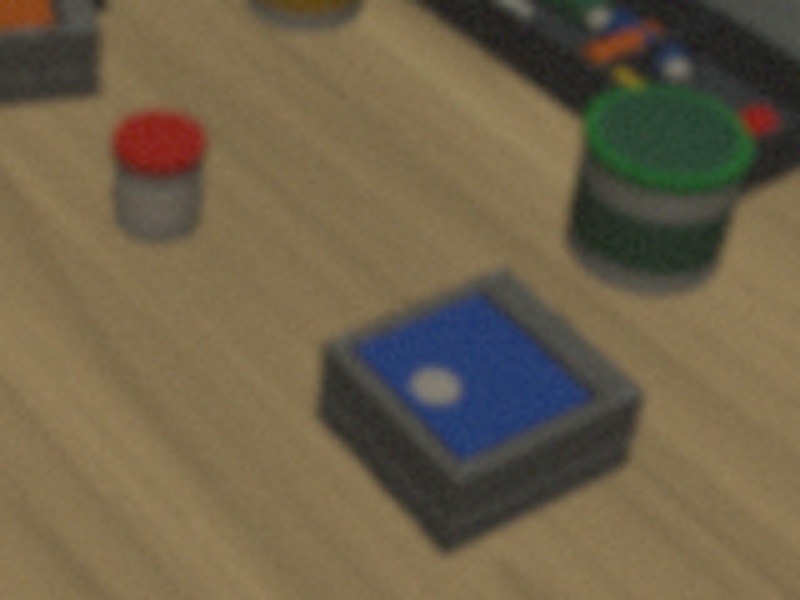

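View pics/top8.png

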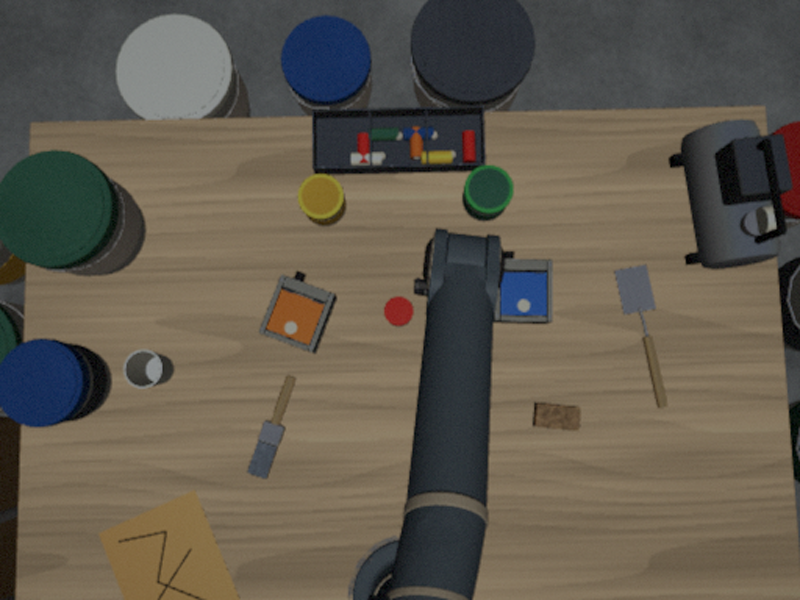

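The blue cover is flush again: in the side crop its spot is at (436,386), which matches the picture taken before the first press. Everything else is where it was, and the arm is clear.

Run:
```python
from h import *
print(ticket.hand_in())
```

```text
the job is handed in; nothing more can be done
None
```

The extractor job is done and handed in, at about 17 s of the 54 s allowed.

- **Opening the cover:** I pressed the white spot to its stop with about 11 N. The cover sprang fully open, and the pictures showed it nearly upright.
- **Pressing the button:** I pressed it until it stopped hard. The fingertip was about 38 mm above the table, which matches the full 6 mm travel, and the force reached 18 N against the 5 N needed.
- **Closing the cover:** I swung it down from behind. The first press stopped short at 5 N, so I pressed on to the stop at about 12 N and let go.

In the last pictures, taken about 2 s after release, the blue cover is flush and the orange cover is shut. The pots, tins and tools look unmoved, and the arm is clear with no contact force beyond sensor noise. No checks failed, but the cameras' two readings of the button position differed by about 5 mm, so I placed the press from the white spot instead.

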